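# Pack a lens case snug with spacer plates

## Robot

A 7-joint arm with a two-finger parallel gripper is mounted at the origin on the work surface. World frame = base frame: x ahead of the robot, y to its left, z up, the work surface at z = 0. Lengths are in m, angles in rad, forces in N, time in s.
With the tool pointing down it reaches from about 0.35 to 0.9 m from the base axis. Payload 19.9 kg.
Tool frame: the origin (TCP) lies between the finger pads; the fingertips stand 19 mm ahead of it and the grasp point (between the pads) is the TCP; z points along the fingers, y is the line along which they close (so a half turn about z gives the same grasp; the last joint's range is limited). The gripper opens to 94 mm and grips with 3 to 60 N. Pads are 16 mm wide; open, the fingers measure 119 mm over their backs; the gripper's body (75 mm by 177 mm) begins 78 mm behind the grasp point.
Start: joints at [1.26, 0.417, -0.01, 1.614, 0.005, 1.111, -0.053], TCP at [0.167, -0.602, 0.224] pointing down, gripper open.
Joint ranges: [-2.81, 2.81], [-0.39, 2.02], [-1.27, 1.25], [0.06, 2.57], [-1.19, 4.33], [0.19, 2], [-2.82, 2.82]. Speed limits (rad/s): [1.89, 1.89, 2.39, 2.39, 3.01, 3.01, 3.01].

## Interface

Orientations are given as a 3x3 rotation matrix whose columns are the frame's x, y, z axes.
In Python, from rig import robot gives the robot as it stands. Calls block until the motion is done:
- robot.move_ptp(position, orientation): joint-space move of the TCP to a pose.
- robot.move_linear(position, velocity=0.15, frame=None, threshold=None): straight line of the TCP; frame=None keeps the orientation; velocity is the mean speed in m/s. With threshold (N) it stops when the force on the tool has changed by that much, and returns True; else False.
- robot.goto_joints(angles): joint-space move.
- robot.gripper_to(opening): finger opening in m; the grip force is fixed at half the most; returns when the fingers have stopped.
- robot.pause(seconds).
- robot.ik(position, orientation): joint angles nearest the present ones, or None.
- robot.get_state(): the state.
- robot.grab_frame(name): name is "side" or "top"; returns the picture (400x640x3 uint8, red, green, blue); there is no depth.
- robot.camera_info(name): a dict with "fx", "fy", "cx", "cy" (pixels), "rvec" (rotation vector, rad) and "tvec" (3), from world to camera coordinates, as OpenCV has them. Camera axes: x right, y down, z forward; pixel columns grow to the right and rows downward; lengths in m; the calibration is good to about 2 mm. A picture is of the moment at which its call begins. camera_info takes no time and is no camera call.
A pose or a line that the arm cannot do raises robot.PlanningError and nothing moves.
- robot.sign_off(): hands the job in; it is judged then, once.
The state is a dict: "time": time; "qpos": joint angles; "joint_vel": joint speeds; "effort": joint torques, N m; "ee_pos": TCP position; "tool_rot": TCP orientation; "force": force on the tool from outside, world axes, zero at the start; "moment": the same for the moment, N m; "opening": finger opening in m; "grasp_force": force on a finger pad.
Only numpy, scipy, OpenCV 4.12 (cv2) and the standard library are available. Lean on these libraries where they do the work, as an engineer would, in place of code of your own. Each camera call takes 0.05 s, during which the arm holds its last target. There are 200 camera calls.

## Task

Pack the lens case that stands in the packing bay so that it cannot rattle: first slide it flush against the bay's left end block (the robot's left), then fill the gap at its right end with upright spacer plates from the black rack, one at a time, until the gap is snug and no further plate would go in. A plate can be taken out of the rack only by its broad faces, but goes into the gap only held by its two narrow ends, so stand it upright on the open counter, let go and take it again the other way; then lower it gently, never dropping it, right down to the counter, centred across the bay. Leave spare plates in the rack and everything else where it is.

Things in the scene. Friction and masses are not known exactly. Their poses are not given: they have to be found in the camera images.
- bay: fixed aluminium bay: two end blocks 56 wide (x), 30 thick (y), 84 mm tall, inner faces 165 mm apart at own y = +82.5 (left) and -82.5 mm (right), outer ends at +-112.5. Origin midway at counter height, x away from the robot, y left along the bay, z up; yaw within 0.25 rad. No floor: things stand on the counter. Front open; behind, a 20 mm high rail joins the blocks, near face at x = +72 mm
- case_long: the longer of two grey rigid plastic lens cases, 56 wide (x), 136 long (y), 84 mm tall, about 0.4 kg, flat sides; origin under the middle of its left (+y) end face, body from y = 0 to -136 mm. This or the shorter one stands loose in the bay, the other behind the bay as a bystander. Pushed flush to the left block it leaves a 29 mm gap at the right block: room for one plate
- case_short: the shorter of two grey rigid plastic lens cases, 56 wide (x), 110 long (y), 84 mm tall, about 0.4 kg, flat sides; origin under the middle of its left (+y) end face, body from y = 0 to -110 mm. This or the longer one stands loose in the bay, the other behind the bay as a bystander. Pushed flush to the left block it leaves a 55 mm gap at the right block: room for two plates
- rack: fixed black rack, 80 wide (x) by 220 mm long (y), at the robot's right, length roughly along world x; origin under its centre. Side walls 80 mm high cover the plates' ends. Floor 6 mm thick; plates in slots at y = -70, 0, +70, thickness along y, tops at 70 mm; ribs by the slots 26 mm high, 1.5 mm play a side. Counter between rack and bay, 0.45 m ahead of the robot, is clear
- plate_a: one of three identical bare aluminium spacer plates, 66 mm long (its x), 26 mm thick (its y), 64 mm tall (its z), 280 g; origin under the centre of its underside; in the slot at rack y = -70 mm. It stands freely on its 66 x 26 mm underside on the flat counter
- plate_b: one of three identical bare aluminium spacer plates, 66 mm long (its x), 26 mm thick (its y), 64 mm tall (its z), 280 g; origin under the centre of its underside; in the slot at rack y = 0. It stands freely on its 66 x 26 mm underside on the flat counter
- plate_c: one of three identical bare aluminium spacer plates, 66 mm long (its x), 26 mm thick (its y), 64 mm tall (its z), 280 g; origin under the centre of its underside; in the slot at rack y = +70 mm. It stands freely on its 66 x 26 mm underside on the flat counter
- reel: bystander: loose black plastic film reel lying flat, 94 mm across, 40 mm high; origin at the centre of its underside
- filter: bystander: round amber glass filter in a metal ring, lying flat, 74 mm across, 8 mm high; origin at the centre of its underside
- cover: bystander: small brass hot-shoe cover, 34 x 44 x 14 mm; origin at the centre of its underside
- adapter: bystander: silver flash shoe adapter, 50 x 50 x 38 mm; origin at the centre of its underside
- canister: bystander: upright aluminium film canister, 52 mm across, 75 mm high; origin at the centre of its underside
- brush: bystander: lens brush lying on the counter, 170 mm long
Mind the look-alikes: they are no part of the job. Leave any green look-alike of the plate_b alone.

How it is judged:
By the outcome, as a careful person would: the job done as asked, in the order asked, and still so for the second after the job is handed in, with the robot touching nothing.
It also fails if it takes over 72 s, if anything falls off the work surface, if the arm or the gripper's body presses on something with over 40 N, if the wrist force passes 120 N, or if a joint passes its speed limit or range.

## Working session

There is one attempt and no reset: what is moved stays moved. The work goes in short steps, each a Python script; the robot and the scene stay as the last script left them, time stands still between calls to the robot, and variables do not carry over. Pictures are saved under pics/ and viewed, at most 10 in all, crops included, and the job is handed in when it is done.

```bash
mkdir -p pics; ls; python3 - <<'E'
from rig import robot
import cv2
for n in("top","side"):
    f=robot.grab_frame(n); cv2.imwrite(f"pics/{n}0.png",f[...,::-1]); c=robot.camera_info(n); print(n,c)
s=robot.get_state(); print(s)
E
```

```text
pics
top {'fx': 437.8978718081427, 'fy': 437.8978718081427, 'cx': 325.6196521575134, 'cy': 203.95684096710576, 'rvec': array([ 2.13667473, -2.10332975,  0.15673062]), 'tvec': array([-0.00522019,  0.55384278,  1.17137667])}
side {'fx': 451.6657643196751, 'fy': 451.6657643196751, 'cx': 314.9131681524456, 'cy': 202.5441239089632, 'rvec': array([ 0.3773971 , -2.56705269,  1.45256766]), 'tvec': array([0.50141925, 0.12549582, 0.95105774])}
{'time': 0.1, 'qpos': array([ 1.25951318,  0.41793814, -0.0102821 ,  1.61409959,  0.00471833,
        1.11069718, -0.05298567]), 'joint_vel': array([ 2.58972430e-04, -9.71775384e-04, -1.03188007e-03, -6.15342471e-04,
        7.08867954e-05,  1.55603712e-03, -2.48076550e-04]), 'effort': array([ 1.49871605e-03, -8.52579474e+01,  6.40956871e-01, -4.26699078e+01,
       -4.88604920e-02,  1.63549284e-02,  7.34778178e-05]), 'ee_pos': array([ 0.16646672, -0.60209724,  0.22387909]), 'tool_rot': array([[ 9.63825680e-01,  2.66533104e-01, -4.04157414e-04],
       [ 2.66533388e-01, -9.63825121e-01,  1.04403936e-03],
       [-1.11266016e-04, -1.11399339e-03, -9.99999373e-01]]), 'force': array([-0.61446968,  0.46722777, -0.1462957 ]), 'moment': array([-0.02923631,  0.00650389,  0.048248  ]), 'grasp_force': 0.0, 'opening': 0.09424353435935569}
```

View pics/top0.png

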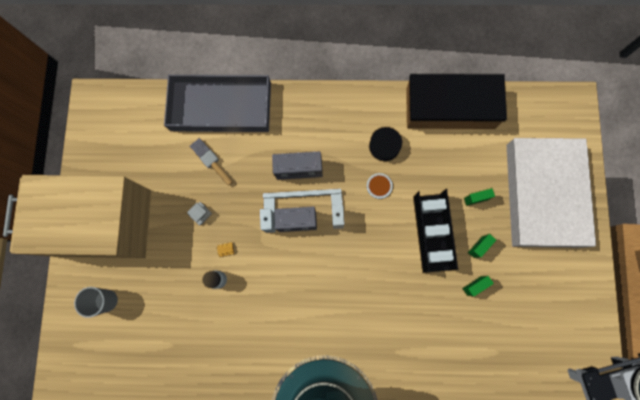

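View pics/side0.png

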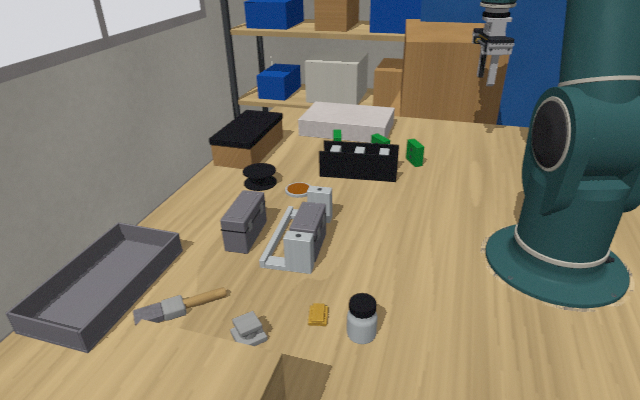

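The top picture shows the bay at about (303,210), with a grey case at (295,218) inside it and another grey case at (298,165) behind it. The rack is at (437,231) with bare plates at (434,205), (437,230) and (440,256).

Plate candidates are those three, plus the green look-alikes at (480,197), (483,246) and (478,286), which I'll leave alone. Case candidates are the one in the bay at (295,218) and the bystander at (298,165). Next is one enlarged crop to confirm.

```bash
python3 - <<'E'
import cv2,numpy as np
f=cv2.imread("pics/top0.png")
a=cv2.resize(f[145:245,250:350],None,fx=6,fy=6,interpolation=cv2.INTER_CUBIC)
b=cv2.resize(f[180:280,405:465],None,fx=6,fy=6,interpolation=cv2.INTER_CUBIC)
cv2.imwrite("pics/crop_bay.png",a); cv2.imwrite("pics/crop_rack.png",b)
E
```

```text
(no output)
```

View pics/crop_bay.png

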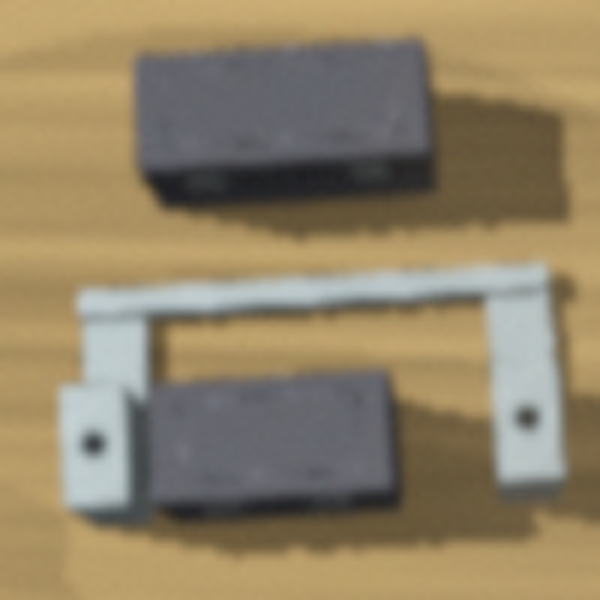

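View pics/crop_rack.png

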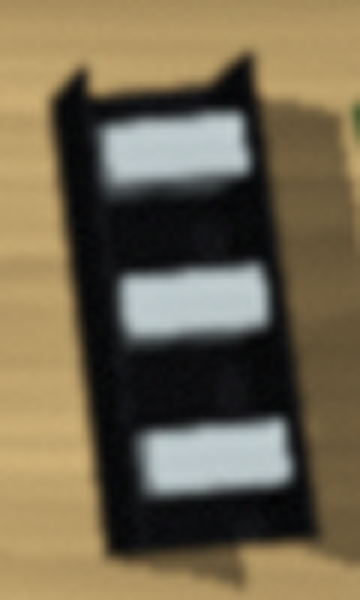

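The crops show a shorter case in the bay: about 240 crop px against 285 for the one behind. So this is case_short, with room for two plates. The rack plates are bare aluminium with top centres at crop (175,149), (195,301) and (216,458). I'll fit the poses from these points and check them against the side view.

```bash
cat > h.py <<'E'
import numpy as np,cv2
from rig import robot
from scipy.optimize import least_squares
def cam(n):
    c=robot.camera_info(n); K=np.array([[c['fx'],0,c['cx']],[0,c['fy'],c['cy']],[0,0,1.]]); return K,np.array(c['rvec']),np.array(c['tvec'])
def proj(n,P):
    K,r,t=cam(n); return cv2.projectPoints(np.atleast_2d(np.asarray(P,float)),r,t,K,None)[0][:,0]
def fit(n,local,px,x0):
    """planar pose (x,y,yaw) of body from local points and pixels"""
    L=np.array(local,float)
    f=lambda p:(proj(n,place(p,L))-px).ravel()
    s=least_squares(f,x0); return s.x,s.fun.reshape(-1,2)
def place(p,L):
    c,s=np.cos(p[2]),np.sin(p[2]); L=np.atleast_2d(np.asarray(L,float))
    return np.c_[p[0]+c*L[:,0]-s*L[:,1],p[1]+s*L[:,0]+c*L[:,1],L[:,2]]
def up(pts,ox,oy,k=6): return (np.array(pts,float)+.5)/k-.5+[ox,oy]
E
python3 - <<'E'
from h import *
np.set_printoptions(precision=4,suppress=True)
h=.084
C=lambda x,y:[x/1000,y/1000,h]
# bay: x away from robot = image up, y left = image left
L=[C(28,112.5),C(28,82.5),C(-28,82.5),C(-28,112.5),C(-28,-82.5),C(-28,-112.5)]
px=up([(62,386),(127,383),(131,505),(66,508),(499,482),(564,476)],250,145)
b,r=fit("top",L,px,[.55,.05,0]); print("bay",b,"res px\n",r)
print("holes pred",(proj("top",place(b,[C(0,97.5),C(0,-97.5)]))-[250,145]+.5)*6-.5)
print("side pred block top centres",proj("side",place(b,[C(0,97.5),C(0,-97.5)])))
print("side pred corners L: far-left,near-left,near-right | R same",proj("side",place(b,[C(28,112.5),C(-28,112.5),C(-28,82.5),C(28,-112.5),C(-28,-112.5),C(28,-82.5)])))
L=[C(28,-110),C(-28,-110),C(-28,0),C(28,0)]
px=up([(388,372),(397,497),(158,505),(150,382)],250,145)
c,r=fit("top",L,px,[.55,.1,0]); print("case",c,"\n",r)
P=[[0,-.07,.07],[0,0,.07],[0,.07,.07]]
pp=up([(175,149),(195,301),(216,458)],405,180)
for s,x0 in((1,[.5,-.25,1.5]),(-1,[.5,-.25,-1.5])):
    k,r=fit("top",P,pp,x0); print("rack",k,abs(r).max()); print(place(k,P), proj("side",place(k,P)))
E
python3 -c "
import cv2
f=cv2.imread('pics/side0.png')
a=cv2.resize(f[170:285,255:345],None,fx=5,fy=5,interpolation=cv2.INTER_CUBIC)
b=cv2.resize(f[120:190,310:430],None,fx=3,fy=3,interpolation=cv2.INTER_CUBIC)
import numpy as np
o=np.zeros((575,810,3),np.uint8);o[:575,:450]=a;o[:210,450:]=b;cv2.imwrite('pics/crop_side.png',o[:,:800])"
```

```text
bay [0.5126 0.0665 0.079 ] res px
 [[-0.3209 -0.0353]
 [-0.1033 -0.247 ]
 [ 0.0549 -0.017 ]
 [-0.2539  0.1941]
 [ 0.1302 -0.1025]
 [ 0.4851  0.1835]]
holes pred [[ 95.5505 445.0895]
 [529.1992 417.2878]]
side pred block top centres [[299.5251 235.153 ]
 [320.1856 188.8601]]
side pred corners L: far-left,near-left,near-right | R same [[284.0784 237.8267]
 [311.3441 241.0134]
 [314.7405 232.5193]
 [310.1807 184.8421]
 [332.9743 186.918 ]
 [307.2322 190.8272]]
case [0.5055 0.1389 0.0618] 
 [[ 0.8578 -0.0979]
 [ 0.1914 -0.326 ]
 [-0.9411  0.25  ]
 [-0.1058  0.1586]]
rack [ 0.4834 -0.2982  1.6761] 0.11003949463787421
[[ 0.5531 -0.2908  0.07  ]
 [ 0.4834 -0.2982  0.07  ]
 [ 0.4138 -0.3056  0.07  ]] [[335.5421 149.2406]
 [359.8038 150.7614]
 [384.5455 152.3124]]
rack [ 0.4834 -0.2982 -4.6071] 0.11003949407808022
[[ 0.5531 -0.2908  0.07  ]
 [ 0.4834 -0.2982  0.07  ]
 [ 0.4138 -0.3056  0.07  ]] [[335.5421 149.2406]
 [359.8038 150.7614]
 [384.5455 152.3124]]
```

View pics/crop_side.png

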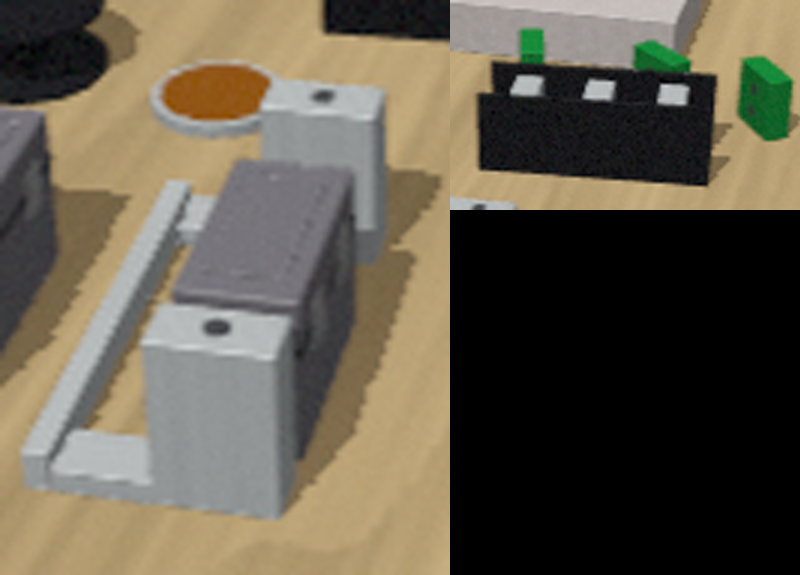

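In the side crop, the block-top holes at full-frame (298.4,235.4) and (319.6,189.2) match the bay fit to within about 1 px. The plates show as bare metal and only the look-alikes are green. The case has about 45 mm free at its right, so I'll push it left there with closed fingers.

```bash
cat >> h.py <<'E'
BAY=np.array([.5126,.0670,.079]); RACK=np.array([.4834,-.2982,1.6761]); STAGE=np.array([.43,-.15])
def bayxy(x,y): return place(BAY,[[x,y,0]])[0,:2]
def baylocal(p): c,s=np.cos(BAY[2]),np.sin(BAY[2]); d=np.array(p[:2])-BAY[:2]; return np.array([c*d[0]+s*d[1],-s*d[0]+c*d[1]])
def rot(ang):
    """tool down, closing line at world angle ang; half turn chosen for joint 7 nearest 0"""
    R=[]
    for a in(ang,ang+np.pi):
        y=np.array([np.cos(a),np.sin(a),0]); z=np.array([0,0,-1.]); R.append(np.c_[np.cross(y,z),y,z])
    return R
def best(p,ang):
    o=[(abs(q[6]),i) for i,R in enumerate(rot(ang)) if (q:=robot.ik(p,R)) is not None]
    return rot(ang)[min(o)[1]]
def at(xy,z): return np.array([xy[0],xy[1],z])
def log(t):
    s=robot.get_state(); print(t,"t=%.1f"%s['time'],"p",s['ee_pos'].round(4),"bay",baylocal(s['ee_pos']).round(4),"F",s['force'].round(1),"open %.4f g %.1f"%(s['opening'],s['grasp_force']),flush=True)
AX=BAY[2]; AY=BAY[2]+np.pi/2; AR=RACK[2]+np.pi/2
E
python3 - <<'E'
from h import *
g=bayxy(0,-.061); R=best(at(g,.2),AX)
for nm,p,a in(("stage",at(STAGE,.05),AX),("stageY",at(STAGE,.05),AY),("rackc",at(place(RACK,[0,.07,0])[0],.05),AR),("rackb",at(place(RACK,[0,0,0])[0],.05),AR),("gap",at(bayxy(0,-.06),.04),AX)):
    print(nm,[None if (q:=robot.ik(p,r)) is None else q.round(2) for r in rot(a)])
robot.gripper_to(0.0)
robot.move_ptp(at(g,.2),R); log("above")
print(robot.move_linear(at(g,.04),.15,threshold=6)); log("in gap")
hit=robot.move_linear(at(bayxy(0,-.010),.04),.03,threshold=9); print(hit); log("pushed")
E
```

```text
stage [array([ 0.71,  0.44, -0.51,  2.14,  0.35,  0.64,  0.03]), array([ 0.26,  0.39,  0.  ,  2.16, -0.  ,  0.6 , -2.79])]
stageY [array([ 0.86,  0.48, -0.69,  2.14,  0.49,  0.68,  1.48]), array([ 0.52,  0.4 , -0.29,  2.15,  0.2 ,  0.61, -1.4 ])]
rackc [array([ 0.46,  0.47,  0.15,  2.02, -0.11,  0.66, -2.36]), array([ 0.91,  0.5 , -0.41,  2.  ,  0.31,  0.69,  0.42])]
rackb [array([ 0.39,  0.55,  0.14,  1.89, -0.11,  0.72, -2.44]), array([ 0.83,  0.58, -0.42,  1.87,  0.33,  0.76,  0.33])]
gap [array([ 0.41,  0.57, -0.6 ,  2.  ,  0.47,  0.72, -0.4 ]), array([-0.87,  0.81,  1.08,  2.04, -0.95,  0.91, -2.32])]
above t=4.0 p [0.5175 0.0052 0.1999] bay [ 0.    -0.062] F [-0.   0.5  0.7] open 0.0001 g 0.0
False
in gap t=5.2 p [0.5179 0.0062 0.0407] bay [ 0.0005 -0.061 ] F [ 0.4 -0.4  0.4] open 0.0004 g 0.0
True
pushed t=6.2 p [0.5151 0.0313 0.0398] bay [-0.0004 -0.0358] F [-0.6 -1.7  1.1] open 0.0004 g 1.1
```

```bash
python3 - <<'E'
from h import *
h=robot.move_linear(at(bayxy(0,-.022),.04),.02,threshold=14); print(h); log("push2")
robot.pause(.1); log("settled")
h=robot.move_linear(at(bayxy(0,-.048),.04),.1)
robot.move_linear(at(bayxy(0,-.048),.2),.3); log("up")
robot.gripper_to(.05)
p=place(RACK,[0,.07,0])[0]; R=best(at(p,.2),AR)
robot.move_ptp(at(p,.2),R); log("rack c")
f=robot.grab_frame("side"); cv2.imwrite("pics/s1.png",np.hstack([cv2.resize(f[170:285,255:345],None,fx=5,fy=5,interpolation=cv2.INTER_CUBIC),cv2.resize(f[90:205,310:380],None,fx=5,fy=5)])[...,::-1])
print(robot.move_linear(at(p,.05),.15,threshold=6)); log("down")
robot.gripper_to(.02); log("grip")
E
```

```text
True
push2 t=6.5 p [0.5148 0.0313 0.0396] bay [-0.0006 -0.0358] F [0.2 0.1 0.3] open 0.0007 g 0.0
settled t=6.6 p [0.5147 0.0312 0.0394] bay [-0.0007 -0.0358] F [0.  0.8 0.8] open 0.0006 g 0.0
up t=7.5 p [0.5161 0.0192 0.2   ] bay [-0.0002 -0.0479] F [ 0.4  0.3 -1. ] open 0.0001 g 0.0
rack c t=9.7 p [ 0.4146 -0.3045  0.2001] bay [-0.127  -0.3626] F [-0.1 -0.2  0.1] open 0.0500 g 0.0
False
down t=10.9 p [ 0.4142 -0.3057  0.0507] bay [-0.1275 -0.3638] F [0.5 0.5 0.3] open 0.0500 g 0.0
grip t=11.4 p [ 0.4144 -0.3056  0.0503] bay [-0.1273 -0.3637] F [3.5 0.5 3.2] open 0.0259 g 30.0
```

View pics/s1.png

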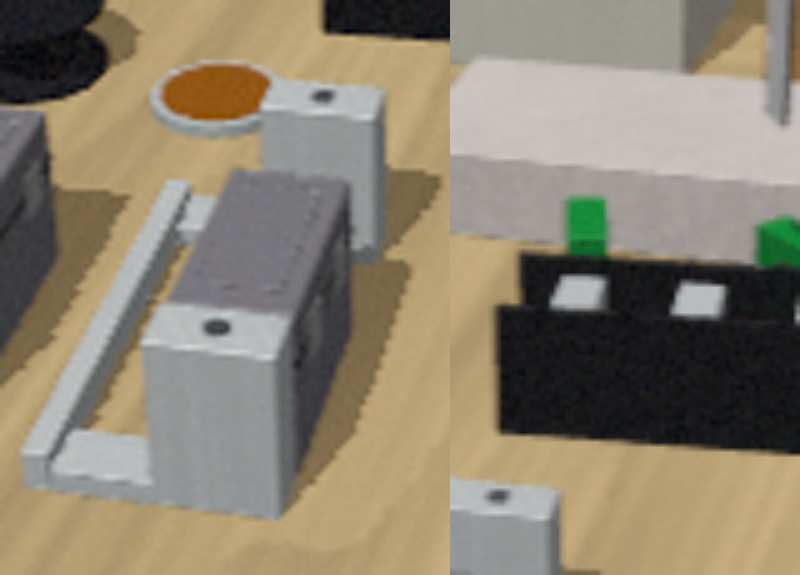

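The picture shows the case flush with the left block: its top now meets the block edge at crop (230,308), so the gap is open only at the right. The fingers read 25.9 mm, so the plate is held. Next I'll lift it, stand it on the counter and re-grip it by its ends.

```bash
cat >> h.py <<'E'
def stage(dz=.0443):
    s=robot.get_state(); p=s['ee_pos']
    robot.move_linear(at(p,.20),.2); log("lifted")
    R=best(at(STAGE,.2),AY); robot.move_ptp(at(STAGE,.12),R); log("over stage")
    robot.move_linear(at(STAGE,dz+.008),.15)
    robot.pause(.1)
    h=robot.move_linear(at(STAGE,dz-.002),.02,threshold=5); log("stood %s"%h)
    robot.gripper_to(.045); log("released")
    robot.move_linear(at(STAGE,.135),.25)
def regrip():
    R=best(at(STAGE,.135),AX); robot.gripper_to(.094); robot.move_ptp(at(STAGE,.135),R)
    print(robot.move_linear(at(STAGE,.04),.15,threshold=5))
    robot.gripper_to(.072); robot.gripper_to(.055); log("ends gripped")
E
python3 - <<'E'
from h import *
stage(); f=robot.grab_frame("side"); cv2.imwrite("pics/s2.png",cv2.resize(f[100:260,280:480],None,fx=3,fy=3)[...,::-1])
regrip()
E
```

```text
lifted t=12.3 p [ 0.4137 -0.3054  0.1986] bay [-0.128  -0.3634] F [-0.7  0.  -3.6] open 0.0258 g 30.0
over stage t=14.0 p [ 0.43   -0.1502  0.1199] bay [-0.0995 -0.21  ] F [ 0.3 -0.7 -2.5] open 0.0259 g 30.0
stood True t=15.1 p [ 0.4302 -0.1502  0.044 ] bay [-0.0993 -0.21  ] F [ 1.5 -0.2  0.1] open 0.0255 g 30.0
released t=15.7 p [ 0.4297 -0.15    0.0439] bay [-0.0998 -0.2098] F [-0.4 -0.1 -0.6] open 0.0450 g 0.0
False
ends gripped t=20.1 p [ 0.4301 -0.15    0.04  ] bay [-0.0993 -0.2098] F [ 0.5 -0.   0.6] open 0.0656 g 30.0
```

```bash
cat >> h.py <<'E'
def over(y):
    robot.move_linear(at(STAGE,.15),.25); R=best(at(bayxy(0,y),.15),AX)
    robot.move_linear(at(bayxy(0,y),.15),.2,frame=R); log("over gap")
E
python3 - <<'E'
from h import *
over(-.046)
print(robot.move_linear(at(bayxy(0,-.046),.043),.12,threshold=8)); log("hover")
robot.pause(.1)
h=robot.move_linear(at(bayxy(0,-.030),.043),.02,threshold=5); log("side contact %s"%h)
robot.pause(.15); log("settled")
y=baylocal(robot.get_state()['ee_pos'])[1]; print(y); open("y1.txt","w").write(str(y))
robot.move_linear(at(bayxy(0,y-.0003),.043),.02)
h=robot.move_linear(at(bayxy(0,y-.0003),.0385),.02,threshold=5); log("down %s"%h)
E
```

```text
over gap t=21.8 p [0.5157 0.0202 0.1495] bay [-0.0006 -0.0469] F [ 0.8  0.  -3.4] open 0.0657 g 30.0
False
hover t=22.8 p [0.5166 0.0212 0.0436] bay [ 0.0004 -0.046 ] F [ 0.5  0.7 -3.1] open 0.0661 g 30.0
side contact True t=23.4 p [0.5153 0.0282 0.0428] bay [-0.0004 -0.0389] F [ 0.3  0.2 -2.5] open 0.0655 g 30.0
settled t=23.5 p [0.515  0.0282 0.0425] bay [-0.0006 -0.0389] F [-0.3 -0.3 -2.4] open 0.0658 g 30.0
-0.038854815671010325
down True t=24.0 p [0.5158 0.028  0.0397] bay [ 0.0002 -0.0391] F [ 0.4 -0.9  1. ] open 0.0657 g 30.0
```

```bash
python3 - <<'E'
from h import *
robot.gripper_to(.084); log("released")
p=robot.get_state()['ee_pos']; robot.move_linear(at(p,.2),.25); robot.gripper_to(.05)
p=place(RACK,[0,0,0])[0]; R=best(at(p,.2),AR)
robot.move_ptp(at(p,.2),R)
f=robot.grab_frame("side"); g=robot.grab_frame("top")
o=np.zeros((520,800,3),np.uint8)
o[:,:400]=cv2.resize(f[175:279,262:342],(400,520),interpolation=cv2.INTER_CUBIC); o[:500,400:]=cv2.resize(g[175:260,255:323+0],(400,500),interpolation=cv2.INTER_CUBIC) if 0 else cv2.resize(g[165:265,260:340],(400,500),interpolation=cv2.INTER_CUBIC)
cv2.imwrite("pics/p1.png",o[...,::-1])
print(robot.move_linear(at(p,.05),.15,threshold=6)); log("down")
robot.gripper_to(.02); log("grip")
E
```

```text
released t=24.5 p [0.5154 0.0279 0.0396] bay [-0.0003 -0.0392] F [ 0.1  0.6 -0.3] open 0.0842 g 0.0
False
down t=28.5 p [ 0.4838 -0.2984  0.0508] bay [-0.0575 -0.362 ] F [-0.4 -0.5 -0.5] open 0.0502 g 0.0
grip t=29.0 p [ 0.484  -0.2982  0.0504] bay [-0.0573 -0.3618] F [3.6 1.  3. ] open 0.0259 g 30.0
```

View pics/p1.png

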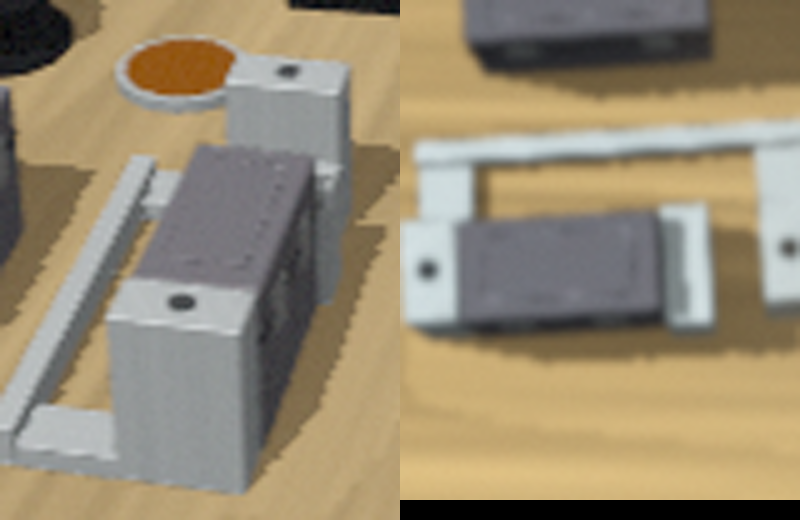

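Plate 1 stands against the case at top-crop (690,265), level with the case front and back. The remaining gap runs from 713 to 762, about 29 mm. Next is plate 2, which I'll locate by touching the right block above plate 1's top.

```bash
python3 - <<'E'
from h import *
y1=float(open("y1.txt").read())
stage(); regrip(); over(-.062)
print(robot.move_linear(at(bayxy(0,-.062),.113),.1,threshold=8)); robot.pause(.1); log("hover")
h=robot.move_linear(at(bayxy(0,-.074),.113),.02,threshold=5); robot.pause(.15); log("block contact %s"%h)
yb=baylocal(robot.get_state()['ee_pos'])[1]
print("block-based",yb+.0015,"plate-based",y1-.0275); open("yb.txt","w").write(str(yb))
E
```

```text
lifted t=29.9 p [ 0.4832 -0.2981  0.1985] bay [-0.0581 -0.3616] F [-0.2 -0.3 -2.7] open 0.0256 g 30.0
over stage t=31.5 p [ 0.4301 -0.1501  0.1199] bay [-0.0994 -0.2099] F [ 0.  -0.6 -3.5] open 0.0257 g 30.0
stood True t=32.6 p [ 0.4302 -0.1502  0.044 ] bay [-0.0993 -0.21  ] F [ 0.3 -0.4  0.4] open 0.0260 g 30.0
released t=33.2 p [ 0.4297 -0.1501  0.0439] bay [-0.0998 -0.2098] F [0.1 0.1 0. ] open 0.0449 g 0.0
False
ends gripped t=37.5 p [ 0.4301 -0.15    0.04  ] bay [-0.0993 -0.2098] F [0.2 0.4 0.5] open 0.0657 g 30.0
over gap t=39.2 p [0.5169 0.0043 0.1494] bay [-0.0007 -0.0628] F [-0.2 -0.8 -3. ] open 0.0659 g 30.0
False
hover t=39.8 p [0.5178 0.0052 0.1135] bay [ 0.0003 -0.0621] F [ 0.7 -0.8 -2.1] open 0.0657 g 30.0
block contact True t=40.4 p [ 0.5175 -0.0012  0.1126] bay [-0.0005 -0.0684] F [-0.1 -0.5 -2.7] open 0.0659 g 30.0
block-based -0.06689095655197429 plate-based -0.06635481567101033
```

The two estimates agree within 0.5 mm, so I'll lower at their mean.

```bash
python3 - <<'E'
from h import *
y=-.0666
robot.move_linear(at(bayxy(0,y),.113),.02); robot.pause(.1); log("aligned")
h=robot.move_linear(at(bayxy(0,y),.0435),.05,threshold=6); log("lowering %s"%h)
if not h:
    robot.pause(.1); h=robot.move_linear(at(bayxy(0,y),.0385),.02,threshold=5); log("down %s"%h)
E
```

```text
aligned t=40.7 p [0.5178 0.0006 0.1129] bay [-0.     -0.0666] F [-0.4  0.2 -3.6] open 0.0657 g 30.0
lowering False t=42.2 p [0.518  0.0006 0.0437] bay [ 0.0001 -0.0667] F [ 0.2 -0.2 -2.7] open 0.0664 g 30.0
down True t=42.6 p [0.5181 0.0007 0.0396] bay [ 0.0002 -0.0666] F [1.9 0.  1. ] open 0.0655 g 30.0
```

```bash
python3 - <<'E'
from h import *
robot.gripper_to(.084); log("released")
p=robot.get_state()['ee_pos']; robot.move_linear(at(p,.25),.25)
robot.move_ptp(at([.40,-.2],.3),best(at([.40,-.2],.3),AX)); log("clear")
f=robot.grab_frame("side"); g=robot.grab_frame("top")
o=np.zeros((520,800,3),np.uint8)
o[:,:400]=cv2.resize(f[175:279,262:342],(400,520),interpolation=cv2.INTER_CUBIC); o[:500,400:]=cv2.resize(g[165:265,265:345],(400,500),interpolation=cv2.INTER_CUBIC)
cv2.imwrite("pics/p2.png",o[...,::-1])
cv2.imwrite("pics/top_end.png",g[...,::-1])
E
```

```text
released t=43.1 p [5.176e-01 5.000e-04 3.950e-02] bay [-0.0002 -0.0667] F [-0.1 -0.  -0.8] open 0.0840 g 0.0
clear t=45.0 p [ 0.4004 -0.1992  0.2995] bay [-0.1328 -0.2565] F [ 0.5 -0.  -0.2] open 0.0842 g 0.0
```

View pics/p2.png

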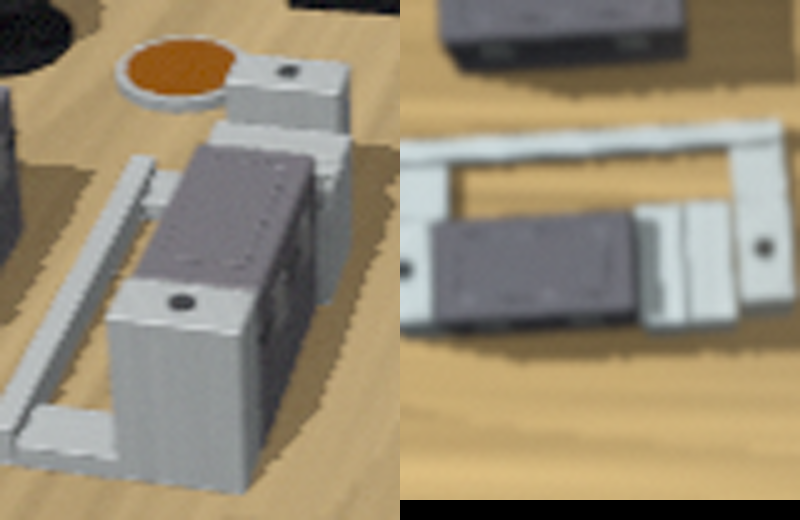

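View pics/top_end.png

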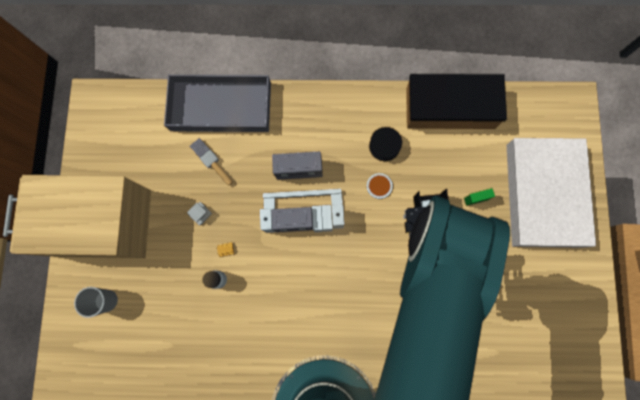

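The pictures show the case flush left and both plates standing upright between it and the right block, at top-crop (660,265) and (710,262). They are level across the bay, and everything visible in the overview is where it was. The plate 2 underside is on the counter: TCP was at 39.6 mm at release, against 40 mm when gripped on the counter.

```bash
python3 - <<'E'
from h import *
c=proj("side",place(BAY,[[.033,-.0797,.064],[-.033,-.0797,.064]]))
print("plate2 far top edge, crop px",(c-[262,175])*5)
print(robot.sign_off())
E
```

```text
plate2 far top edge, crop px [[215.44516788 118.13399267]
 [351.79006482 131.44645356]]
the job is handed in; nothing more can be done
None
```

The lens case is flush against the left end block, two spacer plates from the rack fill the right-hand gap (about 3 mm total play left, so no third plate fits), the spare stays in the rack, and the job was handed in at about 45 s of the 72 s limit.

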